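# Push the spacer home between the jaws of the casting stand

## Robot

A 7-joint arm with a two-finger parallel gripper is mounted at the origin on a cart in front of the work surface, level with it; the furniture and walls round the work are solid. World frame = base frame: x ahead of the robot, y to its left, z up, the work surface at z = 0. Lengths are in m, angles in rad, forces in N, time in s.
With the tool pointing down it reaches from about 0.425 to 0.95 m from the base axis. Payload 4.7 kg.
Tool frame: the origin (TCP) lies on the centre line of the jaws, within the pads' length; the fingertips stand robot.nose_length ahead of it and the grasp point (between the pads) lies 8 mm behind it (robot.nose_length is the distance from the TCP to the fingertips, in m); z points along the fingers, y is the line along which they close (so a half turn about z gives the same grasp; the last joint's range is limited). The gripper opens to 85 mm and grips with 20 to 120 N. Pads are 22 mm wide; open, the fingers measure 114 mm over their backs; the gripper's body (76 mm by 85 mm) begins 54 mm behind the grasp point. The pads swing forward as they close: fully open they stand 13 mm farther back than shut.
Start: joints at [1.165, 0.469, -0.049, 1.532, 0.024, 1.141, -0.082], TCP at [0.248, -0.628, 0.242] pointing down, gripper open.
Joint ranges: [-2.59, 2.59], [-0.33, 1.99], [-1.39, 1.29], [0.1, 2.45], [-1.04, 4.18], [0.21, 1.99], [-2.66, 2.66]. Speed limits (rad/s): [2.57, 2.57, 3.14, 3.14, 3.14, 3.14, 3.14].

## Interface

Orientations are given as [roll, pitch, yaw] about the fixed x, y, z axes, in that order (R = Rz(yaw) Ry(pitch) Rx(roll)).
In Python, from plant import robot gives the robot as it stands. Calls block until the motion is done:
- robot.goto(position, orientation): joint-space move of the TCP to a pose.
- robot.move_straight(position, vel=0.15, attitude=None, contact_N=None): straight line of the TCP; attitude=None keeps the orientation; vel is the mean speed in m/s. With contact_N (N) it stops when the force on the tool has changed by that much, and returns True; else False.
- robot.move_joints(angles): joint-space move.
- robot.grip(opening, strength=None): opening from 0.0 (shut) to 1.0 (fully open); strength is the grip in N (None keeps the last); returns when the fingers have stopped.
- robot.sleep(seconds).
- robot.inverse_kinematics(position, orientation): joint angles nearest the present ones, or None.
- robot.sense(): the state.
- robot.grab_frame(name): name is "scene" or "top" or "wrist"; returns a dict with "image" (480x640x3 uint8, red, green, blue), "range_z" (480x640 float32, m along the optical axis (not along the pixel's ray), 0 where there is no reading), "fx", "fy", "cx", "cy" (pixels), "R" (3x3) and "t" (3): a world point X has camera coordinates R X + t. Camera axes: x right, y down, z forward; pixel columns grow to the right and rows downward; lengths in m; the calibration is good to about 2 mm. A picture is of the moment at which its call begins.
A pose or a line that the arm cannot do raises robot.IKError and nothing moves.
- robot.close_job(): hands the job in; it is judged then, once.
The state is a dict: "t": time; "joint_pos": joint angles; "joint_velocities": joint speeds; "effort": joint torques, N m; "tcp_pos": TCP position; "tcp_rot": TCP orientation; "wrist_force": force on the tool from outside, world axes, zero at the start; "torque": the same for the moment, N m; "opening": opening from 0.0 (shut) to 1.0 (fully open); "gripper_force": force on a finger pad.
Only numpy, scipy, OpenCV 4.12 (cv2) and the standard library are available. Lean on these libraries where they do the work, as an engineer would, in place of code of your own. Each camera call takes 0.05 s, during which the arm holds its last target. There are 200 camera calls.

## Task

Push the T-shaped dark steel spacer, blade first, into the narrow gap between the two jaws of the casting stand until it is fully home, its crossbar up against the ends of the jaws and the spacer flat on the worktop. Let go of it there, and leave the other things on the worktop where they are.

Things in the scene. Friction and masses are not known exactly. Their poses are not given: they have to be found in the camera images.
- casting_stand: Fixed gel-casting stand: two parallel upright grey jaws, each 20 mm thick, 70 long, 34 tall, with a straight gap 27 mm wide between them, floored by the worktop. Low foot flanges (10 mm high) reach 53 mm either side of the middle. Origin: middle of the gap, at worktop height. Local y runs along the gap from the mouth (-35 mm) to the far end (+35 mm), x across, z up.
- stand_mouth (a point): Middle of the gap's mouth, between the jaw ends nearest the spacer, at worktop height: stand local (0, -35 mm). The jaw ends are rounded (10 mm radius) as a lead-in. Axes as the stand's.
- stand_bridge (a point): Middle of the top of the aluminium bridge that spans the gap (stand local y 0 to 24 mm; underside 34 mm, top 40 mm above the worktop; two black thumbscrews rise to 49 mm). It keeps the gap from being entered from above. Wall cabinets hang 0.46 m over the worktop beyond about x = 0.6 m: approach low and from the robot's side.
- spacer: Loose T-shaped dark steel spacer, about 0.25 kg, flat on the worktop, pointing roughly at the mouth. Rear crossbar 70 mm wide (x), 16 thick (y -8 to 8), 34 tall. Blade 24 wide, 28 tall, along +y to a half-round nose at y = 86 mm. Origin: under the crossbar's middle, worktop height; z up. Home: origin at stand local y = -43 mm. Can be pushed and steered by the crossbar's flat rear face.
- spacer_nose (a point): Tip of the spacer's round nose, 86 mm ahead of the spacer's origin along its +y, 14 mm above the worktop when it lies flat. At home it stands 8 mm beyond the gap's far end.
- specimen_cup_3: Bystander, loose: closed specimen cup with a teal lid, 62 mm across, 70 mm tall. Origin under its middle, z up. To be left alone.
- reagent_3: Bystander, loose: small brown reagent bottle with a red cap, 34 mm across, 76 mm tall. Origin under its middle, z up. To be left alone.
- timer: Bystander, loose: white bench timer lying on its back, 68 x 62 x 18 mm. Origin under its middle, z up. To be left alone.
- forceps: Bystander, loose: steel forceps lying flat, 16 x 132 x 10 mm. Origin under its middle, z up. To be left alone.
- stapler: Bystander, loose: black stapler, 34 x 127 x 41 mm. Origin under its middle, z up. To be left alone.

How it is judged:
By the outcome, as a careful person would: the job done as asked, in the order asked, and still so for the second after the job is handed in, with the robot touching nothing.
It also fails if it takes over 58 s, if anything falls off the work surface, if the arm or the gripper's body presses on something with over 40 N, if the wrist force passes 120 N, or if a joint passes its speed limit or range.

## Working session

There is one attempt and no reset: what is moved stays moved. The work goes in short steps, each a Python script; the robot and the scene stay as the last script left them, time stands still between calls to the robot, and variables do not carry over. Pictures are saved under pics/ and viewed, at most 10 in all, crops included, and the job is handed in when it is done.

```bash
mkdir -p pics
cat > h.py <<'E'
import numpy as np, cv2
from plant import robot
def snap(n,f):
    d=robot.grab_frame(n); cv2.imwrite('pics/%s.png'%f,d['image'][:,:,::-1]); np.savez('pics/%s.npz'%f,**d); return d
def world(d,u,v,z=None):
    R=d['R'];t=d['t'];ray=np.array([(u-d['cx'])/d['fx'],(v-d['cy'])/d['fy'],1.])
    c=-R.T@t; r=R.T@ray
    if z is None: return c+r*d['range_z'][int(v),int(u)]
    return c+r*((z-c[2])/r[2])
E
python3 - <<'E'
from h import *
for n in ['top','scene']:
    d=snap(n,n+'0'); print(n,-d['R'].T@d['t'],d['fx'])
s=robot.sense(); print(s['t'],s['tcp_pos'],s['tcp_rot'],s['wrist_force'],robot.nose_length)
E
```

```text
top [ 0.35676564 -0.11259967  1.48033682] 523.7056503829265
scene [-0.31161525  0.46284684  0.89487062] 585.2517159537222
0.1 [ 0.24816369 -0.62718734  0.24135961] [-3.13984060e+00  7.49987185e-05  3.76771826e-01] [ 0.48730757 -0.26518701  0.29178345] 0.011
```

View pics/top0.png

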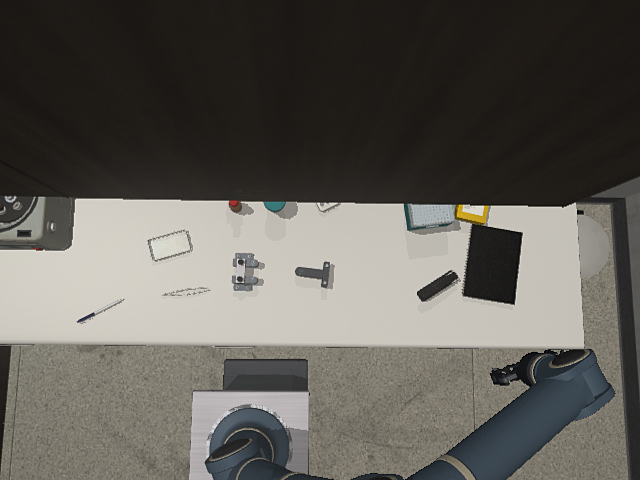

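View pics/scene0.png

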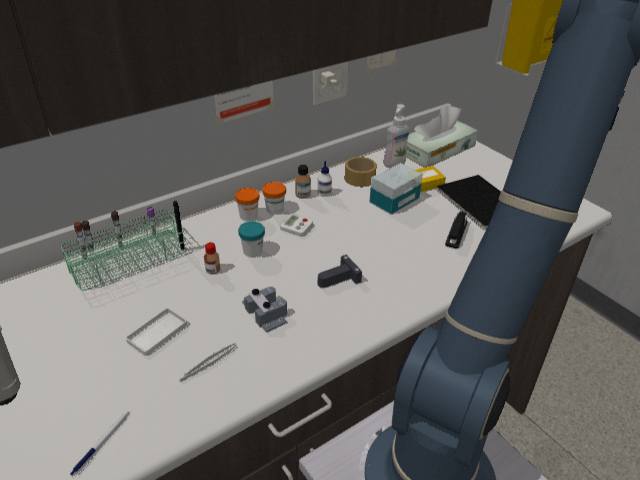

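The top view shows the stand at about (245,271) with its mouth to the right, towards world -y. The spacer's crossbar is at (325,274) and its nose at (297,271), pointing at the mouth. Around the path, only the forceps at (187,292) and the stapler at (437,286) are near, and neither is in the way.

Run:
```python
from h import *
d=dict(np.load('pics/top0.npz'))
for n,u,v,z in [('nose',296,271,.014),('cb up',325,262,.034),('cb low',325,287,.034),('stand',243,271,.04)]: print(n,world(d,u,v,z),world(d,u,v))
for yaw in (np.pi/2,-np.pi/2):
    print(robot.inverse_kinematics([.48,-.03,.30],[np.pi,0,yaw]))
```

```text
nose [ 0.48105899 -0.11919084  0.014     ] [ 0.48026962 -0.11914898  0.02331258]
cb up [ 0.50562734 -0.19923624  0.034     ] [ 0.50583423 -0.19935665  0.03198993]
cb low [ 0.43628299 -0.19983287  0.034     ] [ 0.4377424  -0.2014339   0.00745474]
stand [0.47669098 0.02628067 0.04      ] [0.47701331 0.02665395 0.03612868]
[ 0.59469675  0.15334584 -0.68641867  1.87049745  0.10605872  1.1541943
 -0.12899436]
None
```

Run:
```python
from h import *
robot.goto([.47,-.10,.28],[np.pi,0,np.pi/2])
d=snap('wrist','w1'); s=robot.sense(); print(s['t'],s['tcp_pos'],s['tcp_rot'],-d['R'].T@d['t'],d['R'],s['wrist_force'])
```

```text
2.2083 [ 0.47003518 -0.10133927  0.27981913] [-3.14134799e+00 -1.90689526e-05  1.56830268e+00] [ 0.47084119 -0.03697391  0.4114243 ] [[ 9.99999391e-01 -1.04463315e-03 -3.56402620e-04]
 [-9.14006901e-04 -9.64745636e-01  2.63182489e-01]
 [-6.18767025e-04 -2.63182003e-01 -9.64746003e-01]] [-0.47818907  0.62205484 -0.41161304]
```

View pics/w1.png

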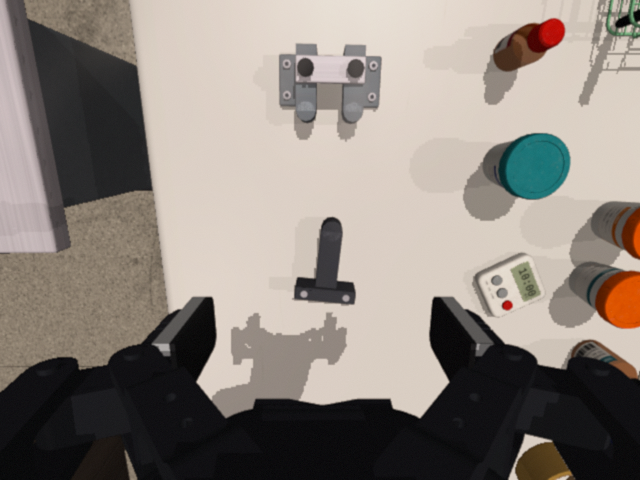

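The wrist view shows the stand at about (330,80) with its mouth facing the spacer. The spacer's nose is at (331,218) and its crossbar at (325,290). The blade leans slightly to the right.

Run:
```python
from h import *
d=dict(np.load('pics/w1.npz')); im=d['image'][:,:,::-1]
a=cv2.resize(im[205:310,285:365],None,fx=5,fy=5,interpolation=cv2.INTER_CUBIC)
b=cv2.resize(im[35:130,280:385],(400,362),interpolation=cv2.INTER_CUBIC)
c=np.zeros((525,800,3),np.uint8); c[:,:400]=a; c[:362,400:]=b; cv2.imwrite('pics/w1c.png',c)
v,u=np.mgrid[0:480,0:640]
Z=d['range_z']; P=np.stack([(u-d['cx'])/d['fx']*Z,(v-d['cy'])/d['fy']*Z,Z],-1); W=(P-d['t'])@d['R']
def sel(u0,u1,v0,v1,z0,z1):
    w=W[v0:v1,u0:u1].reshape(-1,3); return w[(w[:,2]>z0)&(w[:,2]<z1)]
print('table z',np.median(W[150:200,200:300,2]))
bl=sel(290,360,210,275,.022,.034); cb=sel(285,365,275,306,.030,.040)
for n,p in (('blade',bl),('cb',cb),('jawL',sel(298,318,95,120,.030,.045)),('jawR',sel(342,364,95,120,.030,.045)),('allstand',sel(270,390,35,130,.030,.038)),('bridge',sel(270,390,35,130,.038,.044))):
    p=p.astype(np.float32); print(n,len(p),p.min(0),p.max(0),p.mean(0),cv2.minAreaRect(p[:,:2]))
```

```text
table z 0.00015284732340694742Traceback (most recent call last):
  File "<stdin>", line 13, in <module>
cv2.error: OpenCV(4.12.0) /io/opencv/modules/imgproc/src/convhull.cpp:143: error: (-215:Assertion failed) total >= 0 && (depth == CV_32F || depth == CV_32S) in function 'convexHull'
```

View pics/w1c.png

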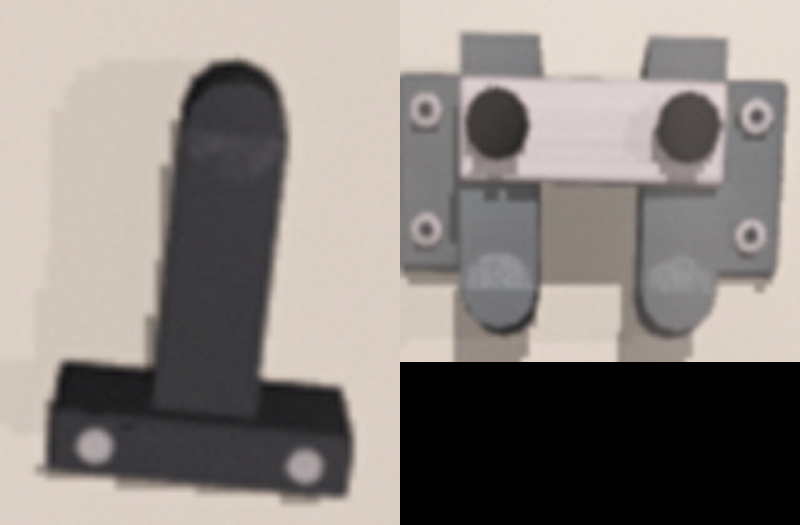

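Left of the enlarged crop is the spacer: crossbar top corners at (48,468), (348,495), (350,432) and (52,402), blade edges at (180,130)-(153,408) and (287,140)-(257,418). Right is the stand: inner jaw edges at (541,185)-(540,290) and (640,190)-(641,290). The flanges stop short of the rounded jaw ends.

Run:
```python
from h import *
d=dict(np.load('pics/w1.npz'))
A=lambda x,y,z: world(d,285+(x+.5)/5-.5,205+(y+.5)/5-.5,z)[:2]
B=lambda x,y,z: world(d,280+(x-400+.5)/3.81-.5,35+(y+.5)/3.81-.5,z)[:2]
np.set_printoptions(precision=4,suppress=True)
rl,rr,fr,fl=[A(*p,.034) for p in((48,468),(348,495),(350,432),(52,402))]
print('cb',rl,rr,fr,fl,'w',np.linalg.norm(rr-rl),np.linalg.norm(fl-rl),'center',(rl+rr+fr+fl)/4)
l0,l1,r0,r1=A(153,408,.028),A(180,130,.028),A(257,418,.028),A(287,140,.028)
for n,v in (('bl',l1-l0),('br',r1-r0),('mid',l1+r1-l0-r0)): print(n,np.degrees(np.arctan2(-v[0],v[1])))
v=rr-rl+fr-fl; print('cb yaw',np.degrees(np.arctan2(v[1],v[0])),'blade w',r0-l0,'mid',(l0+r0)/2,(l1+r1)/2)
for n,p in dict(Lin0=(540,290),Lin1=(540,185),Lin2=(540,35),Rin0=(640,290),Rin1=(639,190),Rin2=(650,40),Lout0=(461,290),Lout2=(460,35),Rout0=(716,290),Rout2=(727,40),Ltip=(501,322),Rtip=(678,326)).items(): print(n,B(*p,.034))
for n,p in dict(b1=(461,78),b2=(725,82),b3=(725,183),b4=(461,179)).items(): print(n,B(*p,.040))
Z=d['range_z'];v,u=np.mgrid[0:480,0:640]
P=np.stack([(u-d['cx'])/d['fx']*Z,(v-d['cy'])/d['fy']*Z,Z],-1); W=(P-d['t'])@d['R']
def sel(u0,u1,v0,v1,z0,z1):
    w=W[v0:v1,u0:u1].reshape(-1,3); return w[(w[:,2]>z0)&(w[:,2]<z1)]
for n,a in dict(blade=(290,360,222,280,.024,.031),cb=(285,365,275,306,.031,.037),jaws=(270,390,35,130,.031,.037),bridge=(270,390,35,130,.0385,.0425)).items():
    p=sel(*a).astype(np.float32)[:,:2]; print(n,len(p),p.min(0) if len(p) else '',p.max(0) if len(p) else '',cv2.minAreaRect(np.ascontiguousarray(p)) if len(p)>3 else '')
```

```text
cb [ 0.4383 -0.2059] [ 0.5069 -0.2127] [ 0.507  -0.1971] [ 0.4396 -0.1898] w 0.06891951914618417 0.01617839354651451 center [ 0.473  -0.2014]
bl -5.536016022578119
br -5.230467361302766
mid -5.3830455054849935
cb yaw -5.921208714274292 blade w [ 0.0239 -0.0025] mid [ 0.4742 -0.195 ] [ 0.4804 -0.1293]
Lin0 [ 0.4647 -0.0045]
Lin1 [0.4649 0.0208]
Lin2 [0.4651 0.0553]
Rin0 [ 0.4908 -0.0045]
Rin1 [0.4902 0.0196]
Rin2 [0.4925 0.0542]
Lout0 [ 0.4442 -0.0045]
Lout2 [0.4452 0.0553]
Rout0 [ 0.5106 -0.0046]
Rout2 [0.5117 0.0541]
Ltip [ 0.4545 -0.0124]
Rtip [ 0.5009 -0.0134]
b1 [0.4456 0.0443]
b2 [0.5108 0.0433]
b3 [0.5115 0.0203]
b4 [0.4451 0.0213]
blade 1214 [ 0.4633 -0.1853] [ 0.4922 -0.1182] ((0.47840309143066406, -0.15219226479530334), (0.06854297965765, 0.02404863014817238), 83.9604721069336)
cb 821 [ 0.438  -0.2138] [ 0.508  -0.1908] ((0.47319841384887695, -0.20227959752082825), (0.01641940139234066, 0.07015649974346161), 83.80721282958984)
jaws 1931 [ 0.4444 -0.0142] [0.5116 0.0556] ((0.4778231382369995, 0.020494047552347183), (0.06968113780021667, 0.06698098033666611), 89.29756164550781)
bridge 1360 [0.4445 0.0199] [0.5114 0.0447] ((0.47803282737731934, 0.032220374792814255), (0.024210089817643166, 0.06673768162727356), 88.73326110839844)
```

```bash
cat >> h.py <<'E'
S=np.array([.478,.0205]); ys=np.radians(-.9)
def st(x,y,z=.016): c,s=np.cos(ys),np.sin(ys); return [S[0]+c*x-s*y,S[1]+s*x+c*y,z]
def att(yaw): return [np.pi,0,np.pi/2+yaw]
def pr(m=''):
    s=robot.sense(); print(m,round(s['t'],2),np.round(s['tcp_pos'],4),np.round(s['tcp_rot'],4),'F',np.round(s['wrist_force'],1),'open',round(s['opening'],3),'g',np.round(s['gripper_force'],1))
E
python3 - <<'E'
from h import *
yw=np.radians(-6.05)
robot.goto([.4732,-.2023,.11],att(yw)); pr('above')
c=robot.move_straight([.4732,-.2023,.016],vel=.06,contact_N=8); pr('down %s'%c)
if not c:
    robot.grip(0.5,30); pr('grip')
    d=snap('wrist','w2')
E
```

```text
above 3.02 [ 0.4744 -0.2018  0.1109] [ 3.1396e+00 -2.0000e-04  1.4660e+00] F [-0.2 -0.   0.6] open 1.0 g 0.0
down False 4.73 [ 0.4734 -0.2024  0.0163] [3.1409e+00 2.0000e-04 1.4652e+00] F [0.6 0.3 0.4] open 1.0 g 0.0
grip 5.03 [ 0.4732 -0.2024  0.0164] [3.1414e+00 4.0000e-04 1.4653e+00] F [-0.8 -0.   5.4] open 0.811 g 34.1
```

View pics/w2.png

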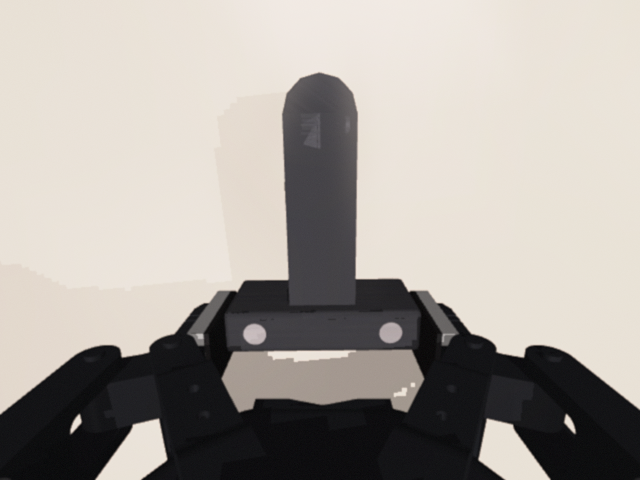

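The pads hold the crossbar by both ends at (230,325) and (415,325). The blade points straight up the image, with its nose at (320,75). Now I'll carry it along the worktop to just short of the mouth.

Run:
```python
from h import *
c=robot.move_straight(st(0,-.135),vel=.06,attitude=att(ys),contact_N=20); pr(c)
robot.sleep(.3); pr()
d=snap('wrist','w3')
```

```text
False 6.69 [ 0.4765 -0.1143  0.0164] [3.1405e+00 4.0000e-04 1.5559e+00] F [-0.1 -2.2  6. ] open 0.814 g 34.4
 6.99 [ 0.4764 -0.1143  0.0164] [3.1405e+00 3.0000e-04 1.5558e+00] F [ 0.1 -2.6  6.3] open 0.812 g 34.4
```

View pics/w3.png

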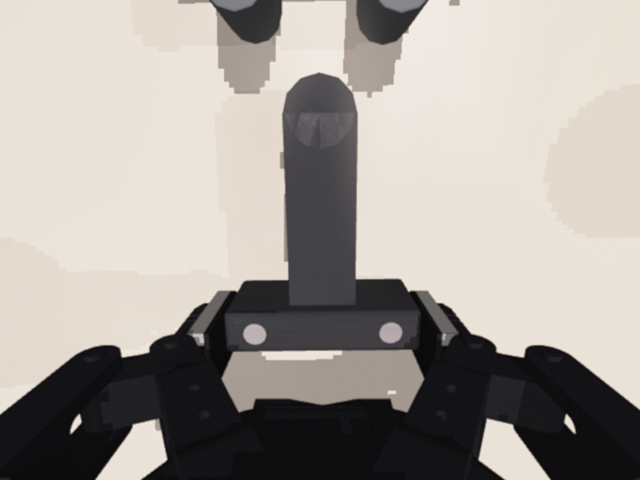

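The gap lies between about columns 281 and 357, centre 319. The blade spans 283-357, centre 320, so it is aligned to under 1 mm. I'll insert with force watch.

Run:
```python
from h import *
for y in (-.11,-.09,-.07,-.055,-.047):
    c=robot.move_straight(st(0,y),vel=.03,contact_N=12); pr((y,c))
    if c: break
d=snap('wrist','w4')
```

```text
(-0.11, False) 8.03 [ 0.4767 -0.0893  0.0164] [3.1407e+00 4.0000e-04 1.5558e+00] F [-0.6 -2.5  6.2] open 0.815 g 34.4
(-0.09, False) 8.84 [ 0.477  -0.0692  0.0164] [3.1408e+00 3.0000e-04 1.5558e+00] F [-0.1 -3.3  7.6] open 0.81 g 34.4
(-0.07, False) 9.66 [ 0.4773 -0.0493  0.0164] [3.1408e+00 3.0000e-04 1.5557e+00] F [ 0.5 -3.3  6.1] open 0.811 g 34.5
(-0.055, False) 10.31 [ 0.4774 -0.0341  0.0164] [3.1409e+00 1.0000e-04 1.5559e+00] F [ 0.7 -3.1  6.5] open 0.811 g 34.4
(-0.047, False) 10.72 [ 0.4775 -0.026   0.0164] [ 3.1409e+00 -1.0000e-04  1.5557e+00] F [ 0.6 -2.7  6. ] open 0.811 g 34.4
```

View pics/w4.png

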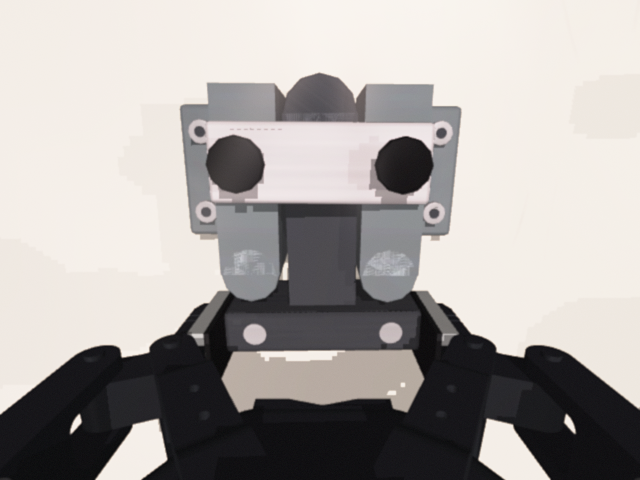

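The blade is in the gap, with the nose showing beyond the bridge at (320,75). The crossbar front is a few mm from the jaw tips at (250,300) and (388,300). I'll push until contact.

Run:
```python
from h import *
c=robot.move_straight(st(0,-.035),vel=.015,contact_N=18); pr(c)
robot.sleep(.2); pr()
robot.grip(1.0); pr('released')
p=robot.sense()['tcp_pos']
robot.move_straight([p[0],p[1],.12],vel=.1); pr('up')
# closed-finger seating push on rear face
robot.grip(0.0)
robot.move_straight(st(0,-.085,.12),vel=.15)
robot.move_straight(st(0,-.085,.027),vel=.1,contact_N=10); pr('behind')
c=robot.move_straight(st(0,-.045,.027),vel=.02,contact_N=15); pr(c)
```

```text
True 11.46 [ 0.4776 -0.0226  0.0164] [-3.1403  0.0088  1.5496] F [-0.2 -2.1  3.7] open 0.815 g 34.1
 11.66 [ 0.4776 -0.0225  0.0164] [-3.1403  0.0085  1.5497] F [-0.2  0.8  3.6] open 0.811 g 34.2
released 11.97 [ 0.4772 -0.0237  0.0161] [-3.1392  0.0097  1.5486] F [ 1.1 -0.3  0.2] open 0.998 g 0.0
up 13.15 [ 0.4767 -0.0237  0.1194] [-3.1387  0.0096  1.5488] F [ 0.3 -0.   0. ] open 0.999 g 0.0
behind 15.43 [ 0.4771 -0.0644  0.0275] [-3.1411  0.0097  1.5488] F [-1.4 -0.1  0.5] open -0.003 g 0.0
True 16.81 [ 0.4766 -0.0392  0.0268] [-3.1376  0.0167  1.5465] F [-0.  -0.7  0.7] open 0.002 g 0.7
```

Run:
```python
from h import *
c=robot.move_straight(st(0,-.04,.027),vel=.02,contact_N=25); pr(c)
robot.move_straight(st(0,-.09,.027),vel=.08); 
robot.move_straight(st(0,-.09,.16),vel=.15,attitude=att(ys)); robot.sleep(.3); pr('up')
d=snap('wrist','w5'); im=d['image'][:,:,::-1]
Z=d['range_z'];v,u=np.mgrid[0:480,0:640]
P=np.stack([(u-d['cx'])/d['fx']*Z,(v-d['cy'])/d['fy']*Z,Z],-1); W=((P-d['t'])@d['R']).reshape(-1,3)
c,s=np.cos(ys),np.sin(ys); L=W.copy(); L[:,:2]=(W[:,:2]-S)@np.array([[c,-s],[s,c]])
cb=L[(abs(L[:,0])<.05)&(L[:,1]<-.0355)&(L[:,1]>-.07)&(L[:,2]>.025)&(L[:,2]<.045)]
print(len(cb),cb.min(0),cb.max(0),cb.mean(0),cv2.minAreaRect(np.ascontiguousarray(cb[:,:2].astype(np.float32))))
for n,m in dict(left=cb[:,0]<-.02,right=cb[:,0]>.02).items(): print(n,'z',np.median(cb[m][:,2]),'rear y',np.percentile(cb[m][:,1],2))
x=L[(abs(L[:,0])<.06)&(L[:,1]>.036)&(L[:,1]<.06)&(L[:,2]>.01)&(L[:,2]<.03)&(abs(L[:,0])<.013)]; print('nose',len(x),x.max(0) if len(x) else '')
w=L[(abs(L[:,0])<.04)&(L[:,1]>-.045)&(L[:,1]<.05)&(L[:,2]>.0385)&(L[:,2]<.0425)]; print('bridge',cv2.minAreaRect(np.ascontiguousarray(w[:,:2].astype(np.float32))))
```

```text
True 17.4 [ 0.4762 -0.0393  0.0267] [-3.1336  0.0291  1.5407] F [ 1.3 -1.   1.1] open 0.001 g 1.0
up 19.26 [ 0.4764 -0.0693  0.1595] [-3.1405e+00 -4.0000e-04  1.5553e+00] F [-0.2  0.1 -0.2] open 0.0 g 0.0
2149 [-0.03425207 -0.05049402  0.03120594] [ 0.03577502 -0.03554984  0.03722002] [ 0.00076055 -0.04289102  0.03400864] ((0.0007533952593803406, -0.04303622990846634), (0.0700131207704544, 0.014835731126368046), 0.1627950668334961)
left z 0.03407381789294306 rear y -0.050410302962386855
right z 0.034036256502041444 rear y -0.0502195390335884
nose 256 [0.01111776 0.04254217 0.02960762]
bridge ((2.8274953365325928e-06, 0.012178143486380577), (0.024036632850766182, 0.06694015115499496), 89.5811996459961)
```

View pics/w5.png

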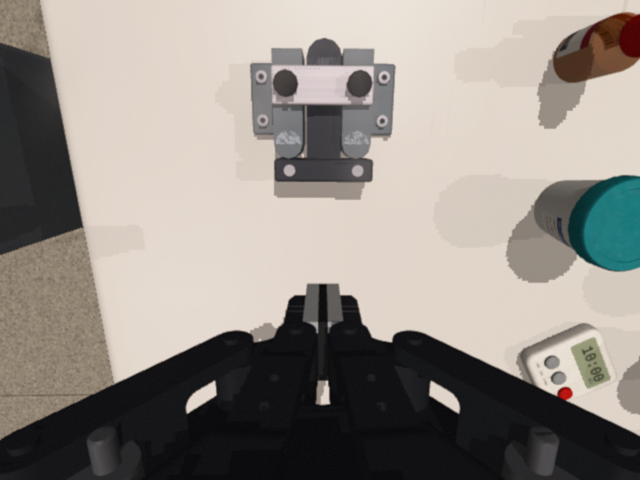

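The crossbar at (323,170) sits square against the jaw ends. Its rear face is at local y = -50 mm (home is -51), its top is at 34 mm on both sides, and the nose shows past the far end. The other things are undisturbed and the gripper is clear.

```bash
python3 -c "
from plant import robot
print(robot.close_job())"
```

```text
the job is handed in; nothing more can be done
None
```

The spacer is pushed fully home in the stand: flat, crossbar against the jaw ends, and let go. The other things weren't touched, and the job was handed in at about 19 s of the 58 s limit.

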